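Return the stacked check weights to their seats

ROBOT

A 6-joint arm with a two-finger parallel gripper is mounted at the origin on a cart in front of the work surface, level with it; the furniture and walls round the work are solid. World frame = base frame: x ahead of the robot, y to its left, z up, the work surface at z = 0. Lengths are in m, angles in rad, forces in N, time in s.
With the tool pointing down it reaches from about 0.325 to 0.85 m from the base axis. Payload 4.4 kg.
Tool frame: the origin (TCP) lies at the very end of the fingers, on their centre line; the grasp point (between the pads) lies 19 mm behind it; z points along the fingers, y is the direction in which the jaws open and shut (so a half turn about z gives the same grasp; the last joint's range is limited). The gripper opens to 94 mm and grips with 3 to 60 N. Pads are 16 mm wide; open, the fingers measure 119 mm over their backs; the gripper's body (75 mm by 177 mm) begins 78 mm behind the grasp point.
Start: joints at [-1.284, 0.207, 1.542, -0, 1.393, -0.15], TCP at [0.244, -0.521, 0.205] pointing down, gripper open.
Joint ranges: [-2.73, 2.73], [-0.86, 2.22], [0.23, 2.46], [-1.11, 4.25], [0.08, 2.63], [-2.82, 2.82]. Speed limits (rad/s): [2.79, 2.79, 3.14, 3.14, 3.14, 3.14].

INTERFACE

Orientations are given as a unit quaternion [x, y, z, w].
In Python, from rig import monitor, vision, arm gives the robot as it stands.
- The arm moves only by the tool apply_moves, never from a script. Its argument "increments" is a list of rows, each a list of 3 entries, a list of its own where there are three numbers: the shift along the world's x, y, z in mm, then the turn, a rotation vector about the world's x, y, z in rad, then the opening, from 0 (shut) to 1 (fully open). In form: [[[x, y, z], [wx, wy, wz], fingers], ...]. A call has 1 to 5 rows; each row is the pose to reach, as a shift and turn from the pose commanded when the call began; what a row does not reach only later rows make up. A row lasts 1/10 s, in which the tool goes at most 50 mm and 8.59 degrees, less where a joint would pass 70% of its speed; a pose out of reach is approached as far as the arm can. A call with a gripper value outside its range is refused whole. The fingers move at their own pace and stop on an object; "force" is the grip in N (left out, the last holds). Time passes only in rows, so rows that repeat a pose let the fingers close. It gives the time, the measured TCP pose, the force and the opening at its end, in the units of the state.
- monitor.state(): the state, without advancing time (a new reading comes with each control period).
- vision.grab_frame(name): name is "scene" or "top" or "wrist"; returns (picture, depth): 480x640x3 uint8, red, green, blue; 480x640 float32, m along the optical axis (not along the pixel's ray), 0 where there is no reading.
- vision.camera_params(name): a dict with "intrinsics" (3x3 intrinsics, pixels), "rvec" (rotation vector, rad) and "tvec" (3), from world to camera coordinates, as OpenCV has them. Camera axes: x right, y down, z forward; pixel columns grow to the right and rows downward; lengths in m; the calibration is good to about 2 mm. The wrist camera is an equidistant fisheye: a pixel r from the principal point sees the ray r / f radians off the axis. A picture is of the moment at which its call begins: read the wrist's pose just before it. camera_params takes no time and is no camera call; for the wrist camera it gives the pose at the moment of the call.
- arm.finish_job(): hands the job in, once; it reports no verdict.
The state is a dict: "time": time; "joint_positions": joint angles; "dq": joint speeds; "joint_torque": joint torques, N m; "position": TCP position; "tool_rot": TCP orientation; "contact_force": force on the tool from outside, world axes, zero at the start; "ft_torque": the same for the moment, N m; "opening": opening from 0.0 (shut) to 1.0 (fully open).
Only numpy, scipy, OpenCV 4.12 (cv2) and the standard library are available. Lean on these libraries where they do the work, as an engineer would, in place of code of your own. Each camera call takes 0.05 s, during which the arm holds its last target. There are 200 camera calls.

TASK

The balance check is finished and four steel check weights are still stacked on the balance pan. Take the stack down and set each weight upright in the round wooden seat made for its size (widest weight in the widest seat, and so on down to the narrowest), flat on the pocket floor, without letting any weight tip over. Leave the vial block and the bottle where they stand.

Things in the scene. Friction and masses are not known exactly. Their poses are not given: they have to be found in the camera images.
- weight_a_mid (a point): centre of the widest check weight: a plain upright steel cylinder, 62 mm in diameter and 32 mm tall, about 300 g; this point is on its axis, 16 mm above its underside, z along its axis. Its start place is at the bottom in the stack on the round pan of the bench balance (pan 120 mm wide, its top 52 mm above the worktop); the weights of the stack are only roughly concentric, a few mm off one another.
- weight_b_mid (a point): centre of the second widest check weight: a plain upright steel cylinder, 50 mm in diameter and 32 mm tall, about 200 g; this point is on its axis, 16 mm above its underside, z along its axis. Its start place is second from the bottom in the stack on the round pan of the bench balance (pan 120 mm wide, its top 52 mm above the worktop); the weights of the stack are only roughly concentric, a few mm off one another.
- weight_c_mid (a point): centre of the third widest check weight: a plain upright steel cylinder, 38 mm in diameter and 32 mm tall, about 120 g; this point is on its axis, 16 mm above its underside, z along its axis. Its start place is third from the bottom in the stack on the round pan of the bench balance (pan 120 mm wide, its top 52 mm above the worktop); the weights of the stack are only roughly concentric, a few mm off one another.
- weight_d_mid (a point): centre of the narrowest check weight: a plain upright steel cylinder, 26 mm in diameter and 32 mm tall, about 60 g; this point is on its axis, 16 mm above its underside, z along its axis. Its start place is on top in the stack on the round pan of the bench balance (pan 120 mm wide, its top 52 mm above the worktop); the weights of the stack are only roughly concentric, a few mm off one another.
- seat_a_floor (a point): centre of the pocket floor of the widest seat, for the 62 mm weight: a shallow round wooden seat with a grey felt floor, fixed to the worktop, 92 mm across outside, pocket 76 mm across and 5 mm deep; the pocket floor lies 6 mm and the rim 11 mm above the worktop, z up.
- seat_b_floor (a point): centre of the pocket floor of the second widest seat, for the 50 mm weight: a shallow round wooden seat with a grey felt floor, fixed to the worktop, 80 mm across outside, pocket 64 mm across and 5 mm deep; the pocket floor lies 6 mm and the rim 11 mm above the worktop, z up.
- seat_c_floor (a point): centre of the pocket floor of the third widest seat, for the 38 mm weight: a shallow round wooden seat with a grey felt floor, fixed to the worktop, 68 mm across outside, pocket 52 mm across and 5 mm deep; the pocket floor lies 6 mm and the rim 11 mm above the worktop, z up.
- seat_d_floor (a point): centre of the pocket floor of the narrowest seat, for the 26 mm weight: a shallow round wooden seat with a grey felt floor, fixed to the worktop, 56 mm across outside, pocket 40 mm across and 5 mm deep; the pocket floor lies 6 mm and the rim 11 mm above the worktop, z up.
- vial_block_mid (a point): bystander: loose aluminium block with capped vials, 50 x 120 mm and 43 mm tall with its vials, standing left of the seats; this point is 14 mm above its underside, its y axis is the long one. Not to be moved.
- stain_bottle_mid (a point): bystander: loose screw-cap bottle, 48 mm in diameter, 109 mm tall, standing right of the seats; this point is on its axis, 50 mm above its underside. Not to be moved.
Things that resemble listed ones, but are neither listed nor needed, are in the scene too. What is shaped like the part that bears seat_c_floor but blue or orange is not meant.

How it is judged:
At the end, for the whole second after the job is handed in: Each of the four weights stands in the seat of its own size: upright within 0.1 rad, its axis within 10 mm of the pocket's centre, its underside on the pocket floor (within 3 to 4 mm), at rest and released (horizontal distance between weight_a_mid and seat_a_floor below 0.01 m and z of weight_a_mid in the frame of seat_a_floor between 0.012 and 0.019 m and angle between each of weight_a_mid, weight_b_mid, weight_c_mid, weight_d_mid's own z axis and vertical below 0.1 rad and linear speed of each of weight_a, weight_b, weight_c, weight_d below 0.02 m/s and horizontal distance between weight_b_mid and seat_b_floor below 0.01 m and z of weight_b_mid in the frame of seat_b_floor between 0.012 and 0.019 m and horizontal distance between weight_c_mid and seat_c_floor below 0.01 m and z of weight_c_mid in the frame of seat_c_floor between 0.012 and 0.019 m and horizontal distance between weight_d_mid and seat_d_floor below 0.01 m and z of weight_d_mid in the frame of seat_d_floor between 0.012 and 0.019 m); the robot touches nothing.
It fails at once if a weight is tipped over (angle between any of weight_a_mid, weight_b_mid, weight_c_mid, weight_d_mid's own z axis and vertical above 0.7 rad).
It fails at once if the vial block or the bottle is disturbed (moved more than 20 mm) (distance of any of vial_block_mid, stain_bottle_mid from where it was at the start of the episode above 0.02 m).
It also fails if it takes over 120 s, if anything falls off the work surface, if the arm or the gripper's body presses on something with over 40 N, if the wrist force passes 120 N, or if a joint passes its speed limit or range.

## Working session

There is one attempt and no reset: what is moved stays moved. The work goes in short steps, Python scripts to look and compute and a tool call to move; the robot and the scene stay as the last step left them, time stands still between calls to the robot, and variables do not carry over. Pictures are saved under pics/ and viewed, about 12 in all and at most 16, crops included, and the job is handed in when it is done.

Besides the shell and the picture viewer there is one more tool, called after ">>>" in YAML: its name, and indented under it one key for each argument. apply_moves: Moves the arm, as the interface text tells. Its arguments: {"type":"object","properties":{"increments":{"type":"array","items":{"type":"array"}},"force":{"type":"number"}},"required":["increments"]}

```bash
mkdir -p pics; ls
cat > h.py <<'E'
import numpy as np, cv2
from rig import monitor, vision, arm
def cam(n):
    p=vision.camera_params(n); K=np.array(p["intrinsics"],float).reshape(3,3)
    R=cv2.Rodrigues(np.array(p["rvec"],float))[0]; t=np.array(p["tvec"],float).ravel(); return K,R,t
def pts(n,d,c=None):
    """depth image -> world points (pinhole)"""
    K,R,t=c or cam(n); v,u=np.mgrid[:480,:640]
    P=np.stack([(u-K[0,2])/K[0,0]*d,(v-K[1,2])/K[1,1]*d,d],-1)
    return (P-t)@R
def save(n,im): cv2.imwrite("pics/"+n,im[...,::-1])
E
python3 - <<'E'
from h import *
s=monitor.state(); print(s["time"],s["position"],s["tool_rot"],s["opening"],s["contact_force"])
for n in("scene","top"):
    im,d=vision.grab_frame(n); save(n+"0.png",im); np.savez(n+"0.npz",im=im,d=d); K,R,t=cam(n); print(n,K.tolist(),-R.T@t, R[2])
E
```

```text
pics
0.0 [ 0.2435075  -0.51998917  0.20430512] [ 9.76139915e-01  2.17139481e-01 -8.34469463e-05 -1.14281154e-03] 0.9972849490516466 [ 0.74174004 -0.05001221 -0.00528703]
scene [[477.1010535385966, 0.0, 316.99193919812245], [0.0, 477.1010535385966, 243.6170666066463], [0.0, 0.0, 1.0]] [-0.26715829  0.49736257  0.78741719] [ 0.70713166 -0.41318869 -0.57379432]
top [[536.5015716072613, 0.0, 314.46865015591436], [0.0, 536.5015716072613, 250.28518437111822], [0.0, 0.0, 1.0]] [ 0.42979283 -0.01050999  1.44820681] [ 0.10219637  0.0088207  -0.99472514]
```

View pics/top0.png

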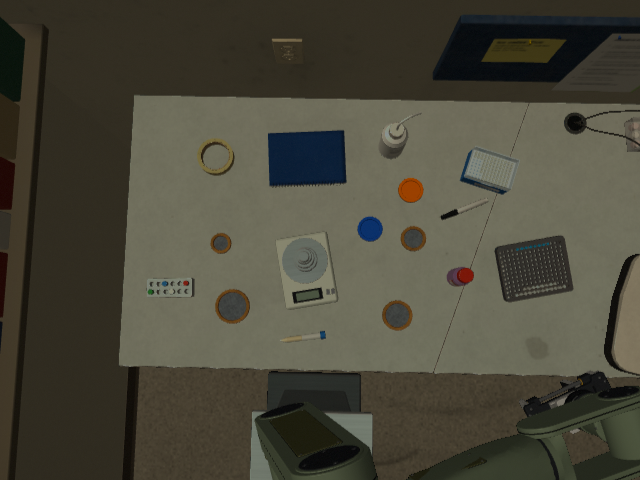

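View pics/scene0.png

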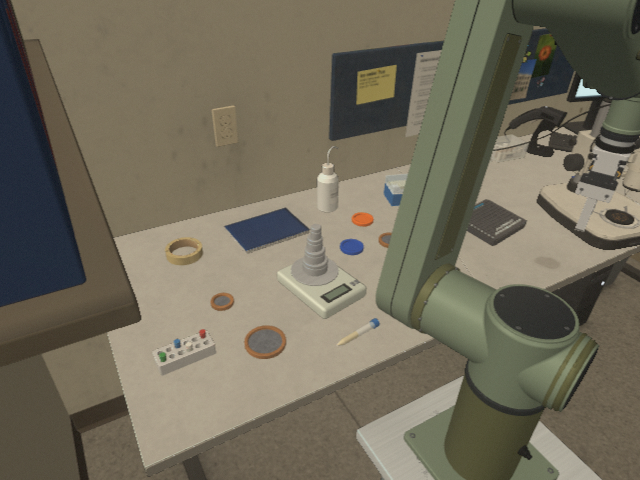

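The top view shows four brown seats with grey floors at about (221,243), (233,306), (413,238) and (397,315). The stack is at (306,259), the vial block at (170,288) and the bottle at (461,276). These could be mistaken for seats: the blue disc (370,229), the orange disc (411,190) and the tape ring (215,156). I'll measure sizes to assign each seat.

```bash
cat >> h.py <<'E'
def onplane(n,uv,z,c=None):
    K,R,t=c or cam(n); uv=np.asarray(uv,float).reshape(-1,2)
    r=np.c_[(uv-K[:2,2])/K[[0,1],[0,1]],np.ones(len(uv))]@R; C=-R.T@t
    return C+r*((z-C[2])/r[:,2])[:,None]
E
python3 - <<'E'
from h import *
f=np.load("top0.npz"); im,d=f["im"],f["d"]; c=cam("top")
hsv=cv2.cvtColor(im,cv2.COLOR_RGB2HSV)
for u,v in((221,243),(233,306),(413,238),(397,315)):
    m=np.zeros((480,640),np.uint8); m[v-24:v+25,u-24:u+25]=1
    br=((hsv[...,1]>90)&(m>0)).astype(np.uint8)
    cs,_=cv2.findContours(br,cv2.RETR_EXTERNAL,cv2.CHAIN_APPROX_NONE); k=max(cs,key=cv2.contourArea)
    P=onplane("top",k[:,0],0.011,c)[:,:2]; (x,y),r=cv2.minEnclosingCircle(P.astype(np.float32)*1000); e=cv2.fitEllipse(P.astype(np.float32)*1000)
    print((u,v),"circ",round(x,1),round(y,1),round(2*r,1),"ell",np.round(e[0],1),np.round(e[1],1),"col",im[v-0,u],"z",np.median(pts("top",d,c)[v-3:v+4,u-3:u+4,2]))
W=pts("top",d,c)
for z in(.052,.084,.116,.148,.180):
    s=np.abs(W[...,2]-z)<.008; s[:215]=0;s[310:]=0;s[:,:270]=0;s[:,345:]=0
    q=np.argwhere(s)[:,::-1]; P=(onplane("top",q,z,c)[:,:2]*1000).astype(np.float32)
    if len(P)>5:
        (x,y),r=cv2.minEnclosingCircle(P); print(z,len(P),round(x,1),round(y,1),round(2*r,1),P.mean(0))
crop=np.hstack([cv2.resize(im[195:345,195:435],None,fx=3,fy=3,interpolation=cv2.INTER_CUBIC)]); save("crop1.png",crop)
for n,(u,v) in dict(vial=(170,288),bott=(465,275)).items(): print(n,W[v,u])
E
```

```text
(221, 243) circ 591.8 256.5 56.5 ell [592.1 256.7] [53.9 54.4] col [59 61 59] z 0.006561515560460955
(233, 306) circ 423.9 219.1 92.6 ell [423.7 219.3] [89.7 90.3] col [58 59 57] z 0.0063387958510290705
(413, 238) circ 615.8 -262.8 68.7 ell [ 616.1 -262.6] [65.2 66.4] col [59 61 59] z 0.007457301159053464
(397, 315) circ 409.4 -220.5 80.7 ell [ 409.4 -220.5] [77.3 78.7] col [60 61 59] z 0.0061084713953173395
0.052 1437 521.3 27.3 212.5 [534.47504   26.017235]
0.084 137 547.4 25.4 61.9 [541.7039    19.852287]
0.116 113 547.7 27.4 49.5 [541.4895    26.245388]
0.148 92 549.3 27.2 37.6 [549.8585   26.63469]
0.18 93 545.6 26.6 25.9 [545.859     26.992416]
vial [0.46729233 0.38329703 0.02389683]
bott [ 0.51330185 -0.3743419   0.11213404]
```

View pics/crop1.png

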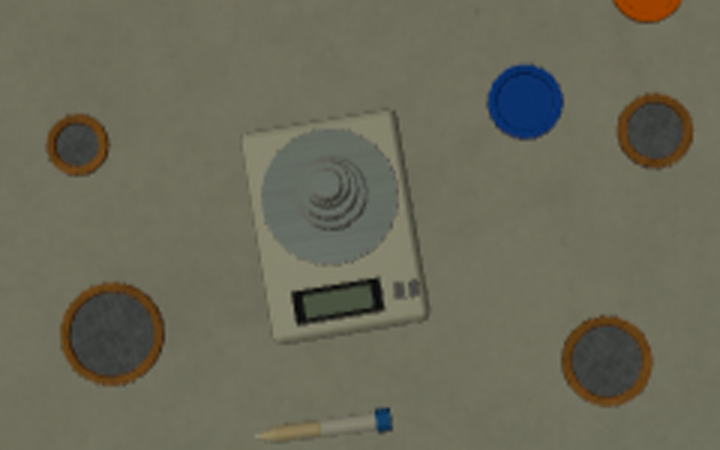

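Measured diameters are 92.6, 80.7, 68.7 and 56.5 mm, which gives these seats: A (424,219), B (409,-220), C (616,-263), D (592,257). The crop confirms brown rims with grey floors, and the blue and orange discs are rejected. The stack diameters of 62, 50, 38 and 26 mm match too. I'll move to above the stack now.

>>> apply_moves:
  increments:
    - [[23,42,3],[0,0,0],1]
    - [[46,84,6],[0,0,0],1]
    - [[69,126,10],[0,0,0],1]
    - [[92,168,14],[0,0,0],1]
    - [[115,210,18],[0,0,0],1]
  force: 25

```text
time: 0.6
position: [0.359, -0.3088, 0.2231]
tool_rot: [0.976, 0.217, -0.0, -0.0]
contact_force: [0.3, -0.2, -0.6]
opening: 0.998
```

>>> apply_moves:
  increments:
    - [[23,42,0],[0,0,0],1]
    - [[46,84,0],[0,0,0],1]
    - [[69,126,0],[0,0,0],1]
    - [[92,168,0],[0,0,0],1]
    - [[115,210,0],[0,0,0],1]

```text
time: 1.1
position: [0.4741, -0.0988, 0.2232]
tool_rot: [0.976, 0.217, -0.0, -0.0]
contact_force: [0.7, -0.9, -0.2]
opening: 1.001
```

>>> apply_moves:
  increments:
    - [[23,42,0],[0,0,0],1]
    - [[46,84,0],[0,0,0],1]
    - [[72,127,0],[0,0,0],1]
    - [[72,127,0],[0,0,0],1]
    - [[72,127,0],[0,0,0],1]

```text
time: 1.6
position: [0.5454, 0.0272, 0.2226]
tool_rot: [0.976, 0.219, -0.001, -0.0]
contact_force: [0.2, -0.9, -0.8]
opening: 1.0
```

>>> apply_moves:
  increments:
    - [[0,0,-25],[0,0,0],1]
    - [[0,0,-45],[0,0,0],1]
    - [[0,0,-60],[0,0,0],1]
    - [[0,0,-67],[0,0,0],0.9]
    - [[0,0,-67],[0,0,0],0.6]

```text
time: 2.1
position: [0.5444, 0.0251, 0.1553]
tool_rot: [0.976, 0.216, -0.001, -0.0]
contact_force: [0.6, -0.0, 0.6]
opening: 0.869
```

>>> apply_moves:
  increments:
    - [[0,0,0],[0,0,0],0.4]
    - [[0,0,0],[0,0,0],0.35]
    - [[0,0,0],[0,0,0],0.3]
    - [[0,0,0],[0,0,0],0.25]
    - [[0,0,0],[0,0,0],0.15]
  force: 20

```text
time: 2.6
position: [0.546, 0.0263, 0.1568]
tool_rot: [0.976, 0.217, 0.0, 0.0]
contact_force: [-0.9, -0.4, -0.5]
opening: 0.44
```

>>> apply_moves:
  increments:
    - [[0,0,0],[0,0,0],0.1]
    - [[0,0,0],[0,0,0],0.1]
    - [[0,0,0],[0,0,0],0.1]

```text
time: 2.9
position: [0.5457, 0.0263, 0.1565]
tool_rot: [0.976, 0.217, -0.0, -0.0]
contact_force: [-0.0, -0.5, 0.9]
opening: 0.272
```

>>> apply_moves:
  increments:
    - [[0,0,0],[0,0,0],0.1]
    - [[0,0,0],[0,0,0],0.1]
    - [[0,0,10],[0,0,0],0.1]
    - [[0,0,30],[0,0,0],0.1]
    - [[0,0,45],[0,0,0],0.1]

```text
time: 3.4
position: [0.546, 0.0261, 0.2028]
tool_rot: [0.976, 0.217, 0.0, 0.0]
contact_force: [0.2, -0.1, -0.3]
opening: 0.274
```

Run:
```python
from h import *
s=monitor.state(); print(s["opening"],s["position"],s["contact_force"])
im,d=vision.grab_frame("scene"); save("s1.png",cv2.resize(im[150:330,220:420],None,fx=3,fy=3))
```

```text
0.27415385395397424 [0.54603243 0.02612553 0.20280843] [ 0.18498054 -0.05781078 -0.34238788]
```

View pics/s1.png

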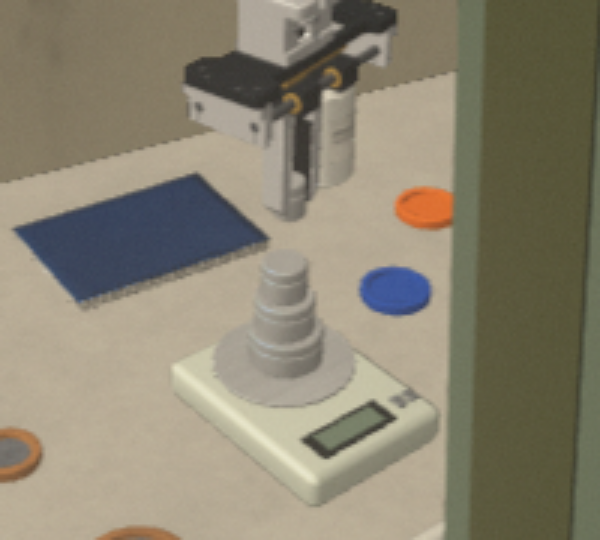

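Weight d is held between the fingers at crop pixel (287,208), and the other three are still standing on the pan. I'll carry it to seat D.

>>> apply_moves:
  increments:
    - [[8,40,0],[0,0,0],0.1]
    - [[17,86,0],[0,0,0],0.1]
    - [[26,132,0],[0,0,0],0.1]
    - [[35,178,0],[0,0,0],0.1]
    - [[42,212,0],[0,0,0],0.1]

```text
time: 3.95
position: [0.5878, 0.241, 0.2014]
tool_rot: [0.976, 0.218, 0.0, -0.0]
contact_force: [0.6, -0.8, -0.3]
opening: 0.273
```

>>> apply_moves:
  increments:
    - [[4,19,-30],[0,0,0],0.1]
    - [[4,19,-75],[0,0,0],0.1]
    - [[4,19,-120],[0,0,0],0.1]
    - [[4,19,-150],[0,0,0],0.1]
    - [[4,19,-165],[0,0,0],0.1]

```text
time: 4.45
position: [0.5887, 0.2565, 0.0322]
tool_rot: [0.976, 0.217, -0.003, 0.0]
contact_force: [0.1, -0.6, 0.3]
opening: 0.273
```

>>> apply_moves:
  increments:
    - [[0,0,0],[0,0,0],0.1]
    - [[0,0,0],[0,0,0],0.1]

```text
time: 4.65
position: [0.5931, 0.2575, 0.0379]
tool_rot: [0.976, 0.217, 0.001, -0.0]
contact_force: [0.4, -0.2, 0.1]
opening: 0.271
```

>>> apply_moves:
  increments:
    - [[-1,0,-10],[0,0,0],0.1]
    - [[-1,0,-17],[0,0,0],0.1]
    - [[-1,0,-20],[0,0,0],0.1]
    - [[-1,0,-22],[0,0,0],0.1]
    - [[-1,0,-22],[0,0,0],0.1]

```text
time: 5.15
position: [0.5909, 0.2573, 0.0146]
tool_rot: [0.976, 0.217, 0.0, -0.0]
contact_force: [0.8, 0.7, -0.2]
opening: 0.271
```

>>> apply_moves:
  increments:
    - [[0,0,0],[0,0,0],0.1]
    - [[0,0,-1],[0,0,0],0.1]
    - [[0,0,-1],[0,0,0],0.1]

```text
time: 5.45
position: [0.5911, 0.2573, 0.0145]
tool_rot: [0.976, 0.217, 0.0, 0.0]
contact_force: [-2.1, -0.9, 3.7]
opening: 0.276
```

>>> apply_moves:
  increments:
    - [[0,0,0],[0,0,0],0.5]
    - [[0,0,0],[0,0,0],0.6]
    - [[0,0,0],[0,0,0],0.6]
    - [[0,0,25],[0,0,0],0.8]
    - [[0,0,65],[0,0,0],1]

```text
time: 5.95
position: [0.5874, 0.2562, 0.0749]
tool_rot: [0.976, 0.217, -0.004, 0.0]
contact_force: [0.5, 0.5, 0.1]
opening: 0.661
```

>>> apply_moves:
  increments:
    - [[0,0,45],[0,0,0],1]
    - [[0,0,90],[0,0,0],1]
    - [[0,-20,105],[0,0,0],1]
    - [[-9,-65,105],[0,0,0],1]
    - [[-17,-110,105],[0,0,0],1]

```text
time: 6.45
position: [0.5741, 0.1468, 0.1845]
tool_rot: [0.976, 0.218, 0.001, 0.0]
contact_force: [0.0, -0.1, -0.1]
opening: 0.999
```

>>> apply_moves:
  increments:
    - [[-9,-45,0],[0,0,0],1]
    - [[-18,-90,0],[0,0,0],1]
    - [[-25,-121,0],[0,0,0],1]
    - [[-25,-121,-20],[0,0,0],1]
    - [[-25,-121,-30],[0,0,0],1]

```text
time: 6.95
position: [0.5479, 0.0252, 0.1522]
tool_rot: [0.976, 0.216, -0.001, -0.0]
contact_force: [0.1, -0.5, 1.0]
opening: 0.998
```

Run:
```python
from h import *
s=monitor.state(); print(s["opening"],s["position"],s["contact_force"])
im,d=vision.grab_frame("scene"); save("s2.png",cv2.resize(im[150:350,190:420],None,fx=3,fy=3)); c=cam("scene"); W=pts("scene",d,c)
m=(np.hypot(W[...,0]-.592,W[...,1]-.2565)<.02)&(W[...,2]>.034)&(W[...,2]<.045); print("d top",m.sum(),W[m].mean(0))
m=(np.hypot(W[...,0]-.549,W[...,1]-.027)<.028)&(abs(W[...,2]-.148)<.003);print("c top",m.sum(),W[m].mean(0))
```

```text
0.9979254924636468 [0.54785618 0.02518704 0.15219336] [ 0.11068527 -0.48858612  0.9765671 ]
d top 66 [0.5897628  0.25899424 0.03728702]
c top 113 [0.54814452 0.03009056 0.14758675]
```

View pics/s2.png

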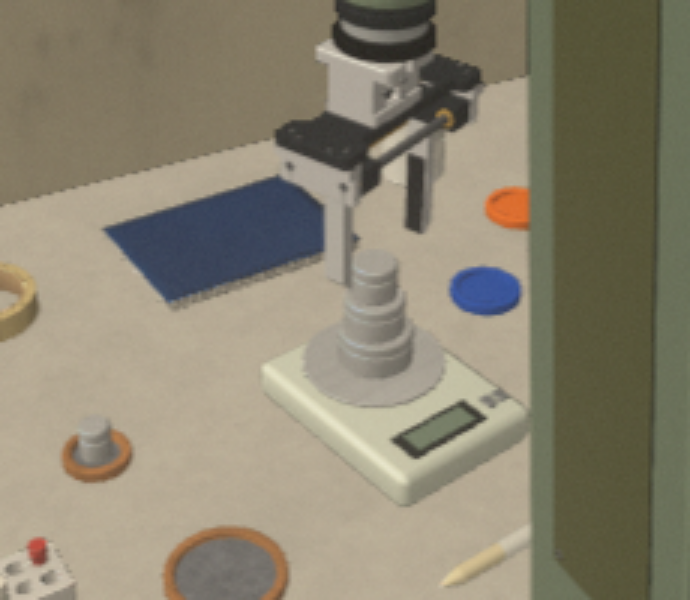

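Weight d stands upright in seat D (crop (95,440), top at z 37). Next is weight c.

>>> apply_moves:
  increments:
    - [[0,1,-15],[0,0,0],1]
    - [[0,1,-25],[0,0,0],0.9]
    - [[0,1,-30],[0,0,0],0.7]
    - [[0,1,-30],[0,0,0],0.5]
    - [[0,1,-30],[0,0,0],0.4]

```text
time: 7.5
position: [0.5491, 0.0275, 0.1237]
tool_rot: [0.976, 0.217, 0.0, 0.0]
contact_force: [0.3, 0.4, -0.3]
opening: 0.694
```

>>> apply_moves:
  increments:
    - [[0,0,0],[0,0,0],0.35]
    - [[0,0,0],[0,0,0],0.3]
    - [[0,0,0],[0,0,0],0.2]
    - [[0,0,0],[0,0,0],0.2]
    - [[0,0,0],[0,0,0],0.2]

```text
time: 8.0
position: [0.549, 0.0272, 0.1238]
tool_rot: [0.976, 0.217, 0.0, 0.0]
contact_force: [-0.2, 0.7, 1.1]
opening: 0.4
```

>>> apply_moves:
  increments:
    - [[0,0,0],[0,0,0],0.2]
    - [[0,0,0],[0,0,0],0.2]
    - [[0,0,10],[0,0,0],0.2]
    - [[0,0,30],[0,0,0],0.2]
    - [[0,0,50],[0,0,0],0.2]

```text
time: 8.5
position: [0.5479, 0.0273, 0.1734]
tool_rot: [0.976, 0.217, -0.001, -0.0]
contact_force: [0.6, 0.4, -1.8]
opening: 0.396
```

>>> apply_moves:
  increments:
    - [[9,-40,0],[0,0,0],0.2]
    - [[20,-87,0],[0,0,0],0.2]
    - [[31,-134,0],[0,0,0],0.2]
    - [[42,-181,0],[0,0,0],0.2]
    - [[53,-228,0],[0,0,0],0.2]

```text
time: 9.0
position: [0.6017, -0.2025, 0.1736]
tool_rot: [0.976, 0.217, -0.0, -0.0]
contact_force: [-0.5, 1.0, -1.4]
opening: 0.403
```

>>> apply_moves:
  increments:
    - [[10,-40,0],[0,0,0],0.2]
    - [[14,-62,0],[0,0,0],0.2]
    - [[14,-62,-40],[0,0,0],0.2]
    - [[14,-62,-85],[0,0,0],0.2]
    - [[14,-62,-110],[0,0,0],0.2]

```text
time: 9.5
position: [0.613, -0.2618, 0.0591]
tool_rot: [0.976, 0.217, -0.002, -0.002]
contact_force: [-0.7, -0.1, -1.4]
opening: 0.397
```

>>> apply_moves:
  increments:
    - [[0,0,-20],[0,0,0],0.2]
    - [[0,0,-35],[0,0,0],0.2]
    - [[0,0,-43],[0,0,0],0.2]
    - [[0,0,-46],[0,0,0],0.2]
    - [[0,0,-46],[0,0,0],0.2]

```text
time: 10.0
position: [0.6162, -0.263, 0.018]
tool_rot: [0.976, 0.217, 0.0, 0.0]
contact_force: [0.5, -0.1, -0.7]
opening: 0.399
```

>>> apply_moves:
  increments:
    - [[0,0,-2],[0,0,0],0.2]
    - [[0,0,-3.5],[0,0,0],0.2]
    - [[0,0,-4],[0,0,0],0.2]
    - [[0,0,-4.5],[0,0,0],0.2]
    - [[0,0,-4.5],[0,0,0],0.2]

```text
time: 10.5
position: [0.6161, -0.2629, 0.0139]
tool_rot: [0.976, 0.217, 0.0, 0.0]
contact_force: [-0.7, -0.1, 3.0]
opening: 0.398
```

>>> apply_moves:
  increments:
    - [[0,0,0],[0,0,0],0.6]
    - [[0,0,0],[0,0,0],0.7]
    - [[0,0,0],[0,0,0],0.7]
    - [[0,0,20],[0,0,0],0.8]
    - [[0,0,60],[0,0,0],1]

```text
time: 11.0
position: [0.6123, -0.2609, 0.0687]
tool_rot: [0.976, 0.217, -0.004, -0.003]
contact_force: [0.4, -0.2, 0.2]
opening: 0.789
```

>>> apply_moves:
  increments:
    - [[0,0,45],[0,0,0],1]
    - [[0,20,80],[0,0,0],1]
    - [[-15,65,80],[0,0,0],1]
    - [[-26,110,80],[0,0,0],1]
    - [[-37,156,80],[0,0,0],1]

```text
time: 11.5
position: [0.5784, -0.1057, 0.1534]
tool_rot: [0.976, 0.217, 0.001, 0.0]
contact_force: [1.4, 0.1, -0.7]
opening: 1.001
```

>>> apply_moves:
  increments:
    - [[-11,46,0],[0,0,0],1]
    - [[-22,92,0],[0,0,0],1]
    - [[-31,134,0],[0,0,0],1]
    - [[-31,134,-20],[0,0,0],1]
    - [[-31,134,-30],[0,0,0],1]

```text
time: 12.0
position: [0.5467, 0.0287, 0.1219]
tool_rot: [0.976, 0.219, -0.001, -0.0]
contact_force: [-0.5, 0.3, 0.8]
opening: 0.997
```

Run:
```python
from h import *
s=monitor.state(); print(s["opening"],s["position"],s["contact_force"])
im,d=vision.grab_frame("top"); save("t3.png",cv2.resize(im[195:345,195:435],None,fx=3,fy=3)); c=cam("top"); W=pts("top",d,c)
for n,x,y in(("c",.616,-.263),("d",.592,.2565)):
    m=(np.hypot(W[...,0]-x,W[...,1]-y)<.03)&(abs(W[...,2]-.038)<.006); print(n,m.sum(),W[m].mean(0))
im,d=vision.grab_frame("scene");W=pts("scene",d); m=(np.hypot(W[...,0]-.549,W[...,1]-.027)<.032)&(abs(W[...,2]-.116)<.003);print("b top",m.sum(),W[m].mean(0))
```

```text
0.9973761697620572 [0.54674906 0.0286991  0.12193128] [-0.54848395  0.33478009  0.76962865]
c 155 [ 0.61630581 -0.26256644  0.03819108]
d 73 [0.59147765 0.25689121 0.03765633]
b top 183 [0.54518578 0.02916569 0.11558062]
```

View pics/t3.png

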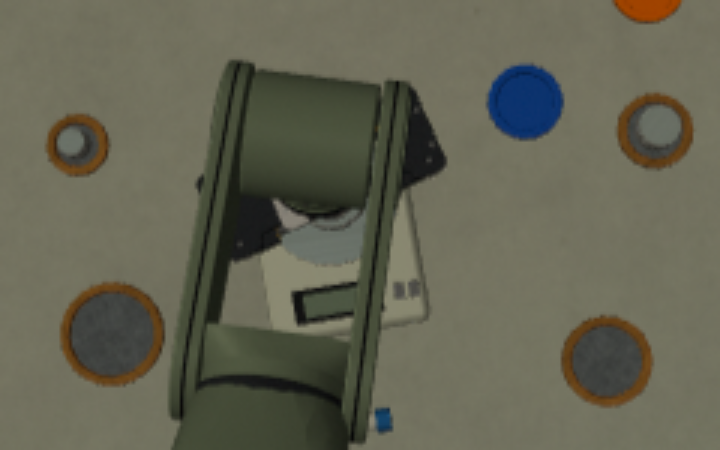

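c and d are each within 1 mm of their seat centres (tops at crop (660,127) and (72,142)). Next is weight b.

>>> apply_moves:
  increments:
    - [[-1,0,-15],[0,0,0],1]
    - [[-1,0,-26],[0,0,0],0.9]
    - [[-1,0,-31],[0,0,0],0.8]
    - [[-1,0,-31],[0,0,0],0.6]
    - [[-1,0,-31],[0,0,0],0.5]

```text
time: 12.6
position: [0.5471, 0.0268, 0.0922]
tool_rot: [0.976, 0.217, 0.0, 0.0]
contact_force: [0.9, 0.2, 0.2]
opening: 0.696
```

>>> apply_moves:
  increments:
    - [[0,0,0],[0,0,0],0.45]
    - [[0,0,0],[0,0,0],0.35]
    - [[0,0,0],[0,0,0],0.3]
    - [[0,0,0],[0,0,0],0.3]
    - [[0,0,0],[0,0,0],0.3]
  force: 25

```text
time: 13.1
position: [0.5473, 0.0272, 0.0926]
tool_rot: [0.976, 0.217, 0.001, 0.0]
contact_force: [-0.9, 0.0, 3.1]
opening: 0.527
```

>>> apply_moves:
  increments:
    - [[0,0,0],[0,0,0],0.3]
    - [[0,0,10],[0,0,0],0.3]
    - [[0,0,30],[0,0,0],0.3]
    - [[0,0,50],[0,0,0],0.3]
    - [[0,0,50],[0,0,0],0.3]

```text
time: 13.6
position: [0.5488, 0.0271, 0.1447]
tool_rot: [0.976, 0.217, 0.003, 0.001]
contact_force: [0.7, 0.6, -2.0]
opening: 0.527
```

>>> apply_moves:
  increments:
    - [[-23,-41,0],[0,0,0],0.3]
    - [[-46,-82,0],[0,0,0],0.3]
    - [[-69,-124,0],[0,0,0],0.3]
    - [[-92,-165,0],[0,0,0],0.3]
    - [[-115,-206,0],[0,0,0],0.3]

```text
time: 14.1
position: [0.4298, -0.1794, 0.1407]
tool_rot: [0.976, 0.217, -0.001, -0.001]
contact_force: [0.3, -0.3, -2.1]
opening: 0.523
```

>>> apply_moves:
  increments:
    - [[-15,-30,0],[0,0,0],0.3]
    - [[-23,-42,0],[0,0,0],0.3]
    - [[-23,-42,-30],[0,0,0],0.3]
    - [[-23,-42,-70],[0,0,0],0.3]
    - [[-23,-42,-85],[0,0,0],0.3]

```text
time: 14.6
position: [0.4051, -0.2183, 0.0525]
tool_rot: [0.976, 0.217, -0.003, -0.003]
contact_force: [-0.0, 0.4, -3.0]
opening: 0.527
```

>>> apply_moves:
  increments:
    - [[0,0,-20],[0,0,0],0.3]
    - [[0,0,-32],[0,0,0],0.3]
    - [[0,0,-38],[0,0,0],0.3]
    - [[0,0,-40],[0,0,0],0.3]
    - [[0,0,-40],[0,0,0],0.3]

```text
time: 15.1
position: [0.4091, -0.221, 0.0172]
tool_rot: [0.976, 0.217, 0.0, 0.0]
contact_force: [1.1, 0.5, -1.7]
opening: 0.527
```

>>> apply_moves:
  increments:
    - [[0,0,-1.5],[0,0,0],0.3]
    - [[0,0,-2.5],[0,0,0],0.3]
    - [[0,0,-3],[0,0,0],0.3]
    - [[0,0,-3.5],[0,0,0],0.3]
    - [[0,0,-3.5],[0,0,0],0.3]

```text
time: 15.6
position: [0.4092, -0.2211, 0.0146]
tool_rot: [0.976, 0.217, 0.0, 0.0]
contact_force: [-2.9, 1.1, 5.6]
opening: 0.532
```

>>> apply_moves:
  increments:
    - [[0,0,0],[0,0,0],0.7]
    - [[0,0,0],[0,0,0],0.8]
    - [[0,0,0],[0,0,0],0.8]
    - [[0,0,20],[0,0,0],0.9]
    - [[0,0,60],[0,0,0],1]

```text
time: 16.1
position: [0.406, -0.2186, 0.0711]
tool_rot: [0.976, 0.217, -0.003, -0.003]
contact_force: [0.0, -0.8, 0.5]
opening: 0.917
```

>>> apply_moves:
  increments:
    - [[0,0,42],[0,0,0],1]
    - [[23,41,42],[0,0,0],1]
    - [[46,82,42],[0,0,0],1]
    - [[69,123,42],[0,0,0],1]
    - [[92,164,42],[0,0,0],1]

```text
time: 16.6
position: [0.5016, -0.0554, 0.1158]
tool_rot: [0.976, 0.217, 0.0, 0.0]
contact_force: [-0.3, 0.2, -1.3]
opening: 0.999
```

>>> apply_moves:
  increments:
    - [[23,41,0],[0,0,0],1]
    - [[46,82,0],[0,0,0],1]
    - [[46,82,0],[0,0,0],1]
    - [[46,82,-10],[0,0,0],1]
    - [[46,82,-20],[0,0,0],1]

```text
time: 17.1
position: [0.5461, 0.0244, 0.0945]
tool_rot: [0.976, 0.217, -0.0, 0.0]
contact_force: [-0.9, -0.8, -0.1]
opening: 1.001
```

Run:
```python
from h import *
s=monitor.state(); print(s["opening"],s["position"],s["contact_force"])
im,d=vision.grab_frame("top"); c=cam("top"); W=pts("top",d,c)
for n,x,y in(("b",.4094,-.2205),("c",.616,-.263),("d",.592,.2565)):
    m=(np.hypot(W[...,0]-x,W[...,1]-y)<.035)&(abs(W[...,2]-.038)<.006); print(n,m.sum(),W[m].mean(0))
im,d=vision.grab_frame("scene");W=pts("scene",d); m=(np.hypot(W[...,0]-.549,W[...,1]-.027)<.038)&(abs(W[...,2]-.084)<.003);P=W[m];print("a top",m.sum(),P.mean(0),P.min(0),P.max(0))
save("s4.png",cv2.resize(im[150:350,190:420],None,fx=3,fy=3))
```

```text
1.000637057382518 [0.54608691 0.02436879 0.09448069] [-0.90623025 -0.76911194 -0.05873228]
b 278 [ 0.4100546  -0.22043757  0.03796344]
c 150 [ 0.61687212 -0.26213027  0.03804158]
d 73 [0.59128398 0.25650753 0.03811459]
a top 242 [0.54295384 0.02507301 0.0835766 ] [ 0.51551833 -0.0045659   0.08100521] [0.57694668 0.05359069 0.08698579]
```

View pics/s4.png

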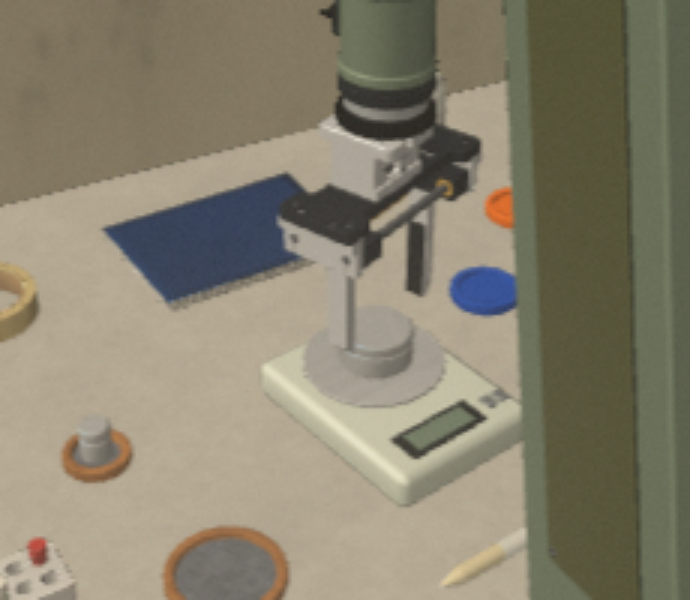

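a is alone on the pan between the fingers, centred near (546,25). b, c and d are seated. Next is weight a.

>>> apply_moves:
  increments:
    - [[0,0,-15],[0,0,0],1]
    - [[0,0,-28],[0,0,0],1]
    - [[0,0,-35],[0,0,0],0.9]
    - [[0,0,-35],[0,0,0],0.7]
    - [[0,0,-35],[0,0,0],0.6]

```text
time: 17.7
position: [0.5467, 0.0249, 0.0604]
tool_rot: [0.976, 0.217, -0.0, -0.0]
contact_force: [0.1, 0.5, -0.9]
opening: 0.785
```

>>> apply_moves:
  increments:
    - [[0,0,0],[0,0,0],0.5]
    - [[0,0,0],[0,0,0],0.45]
    - [[0,0,0],[0,0,0],0.4]
    - [[0,0,0],[0,0,0],0.4]
    - [[0,0,0],[0,0,0],0.4]
  force: 30

```text
time: 18.2
position: [0.5474, 0.0252, 0.0611]
tool_rot: [0.976, 0.217, 0.001, 0.0]
contact_force: [-0.2, -0.4, 2.8]
opening: 0.653
```

>>> apply_moves:
  increments:
    - [[0,0,0],[0,0,0],0.4]
    - [[0,0,10],[0,0,0],0.4]
    - [[0,0,30],[0,0,0],0.4]
    - [[0,0,50],[0,0,0],0.4]
    - [[0,0,50],[0,0,0],0.4]

```text
time: 18.7
position: [0.5486, 0.0251, 0.1129]
tool_rot: [0.976, 0.217, 0.002, 0.001]
contact_force: [0.7, -0.4, -3.3]
opening: 0.655
```

>>> apply_moves:
  increments:
    - [[-23,36,0],[0,0,0],0.4]
    - [[-48,76,0],[0,0,0],0.4]
    - [[-73,116,0],[0,0,0],0.4]
    - [[-98,156,0],[0,0,0],0.4]
    - [[-115,182,0],[0,0,0],0.4]

```text
time: 19.2
position: [0.4282, 0.2089, 0.1087]
tool_rot: [0.976, 0.218, -0.002, -0.0]
contact_force: [0.1, 0.2, -3.4]
opening: 0.659
```

>>> apply_moves:
  increments:
    - [[-8,12,-10],[0,0,0],0.4]
    - [[-8,12,-40],[0,0,0],0.4]
    - [[-8,12,-65],[0,0,0],0.4]
    - [[-8,12,-80],[0,0,0],0.4]
    - [[-8,12,-80],[0,0,0],0.4]

```text
time: 19.7
position: [0.4203, 0.2176, 0.0267]
tool_rot: [0.976, 0.217, -0.004, 0.001]
contact_force: [-0.6, -0.1, -5.0]
opening: 0.657
```

>>> apply_moves:
  increments:
    - [[0,0,-6],[0,0,0],0.4]
    - [[0,0,-11],[0,0,0],0.4]
    - [[0,0,-13],[0,0,0],0.4]
    - [[0,0,-13],[0,0,0],0.4]

```text
time: 20.1
position: [0.424, 0.2192, 0.0176]
tool_rot: [0.976, 0.217, 0.0, 0.0]
contact_force: [0.3, 0.7, -2.8]
opening: 0.654
```

>>> apply_moves:
  increments:
    - [[0,0,-1.5],[0,0,0],0.4]
    - [[0,0,-2.5],[0,0,0],0.4]
    - [[0,0,-3],[0,0,0],0.4]
    - [[0,0,-3.5],[0,0,0],0.4]
    - [[0,0,-3.5],[0,0,0],0.4]

```text
time: 20.6
position: [0.4241, 0.2194, 0.0151]
tool_rot: [0.976, 0.217, 0.0, 0.0]
contact_force: [-3.2, -1.7, 5.8]
opening: 0.654
```

Contact with the floor shows at 5.8 N. I'll release and retreat.

>>> apply_moves:
  increments:
    - [[0,0,0],[0,0,0],0.8]
    - [[0,0,0],[0,0,0],0.95]
    - [[0,0,0],[0,0,0],0.95]
    - [[0,0,15],[0,0,0],1]
    - [[0,0,55],[0,0,0],1]

```text
time: 21.1
position: [0.4201, 0.218, 0.0661]
tool_rot: [0.976, 0.217, -0.005, 0.0]
contact_force: [0.4, 0.4, -0.2]
opening: 0.994
```

>>> apply_moves:
  increments:
    - [[0,0,45],[0,0,0],1]
    - [[0,0,90],[0,0,0],1]
    - [[25,-40,120],[0,0,0],1]
    - [[50,-80,120],[0,0,0],1]
    - [[75,-120,120],[0,0,0],1]

```text
time: 21.6
position: [0.5009, 0.0984, 0.1913]
tool_rot: [0.976, 0.218, 0.003, 0.0]
contact_force: [0.3, 0.4, -0.7]
opening: 1.001
```

>>> apply_moves:
  increments:
    - [[10,-40,0],[0,0,0],1]
    - [[20,-80,0],[0,0,0],1]
    - [[20,-80,0],[0,0,0],1]
    - [[20,-80,0],[0,0,0],1]

```text
time: 22.0
position: [0.5188, 0.0186, 0.1887]
tool_rot: [0.976, 0.216, -0.0, -0.0]
contact_force: [0.1, 0.5, 0.1]
opening: 0.998
```

Run:
```python
from h import *
s=monitor.state(); print(s["opening"],s["position"],s["contact_force"],np.abs(s["dq"]).max())
im,d=vision.grab_frame("top"); c=cam("top"); W=pts("top",d,c)
for n,x,y in(("a",.424,.219),("b",.4094,-.2205),("c",.616,-.263),("d",.592,.2565)):
    m=(np.hypot(W[...,0]-x,W[...,1]-y)<.04)&(abs(W[...,2]-.038)<.006); P=W[m]; q=np.linalg.lstsq(np.c_[P[:,:2]-P[:,:2].mean(0),np.ones(len(P))],P[:,2],rcond=None)[0]; print(n,m.sum(),P.mean(0).round(4),"off mm",((P.mean(0)[:2]-[x,y])*1000).round(1),"tilt",np.hypot(*q[:2]).round(3))
print("vial",W[288,170],"bott",W[275,465])
save("t5.png",im[100:380,120:560])
```

```text
0.9982777974156413 [0.51876732 0.01857233 0.18870922] [0.0531917  0.48139511 0.05424392] 0.04064371107635566
a 417 [0.4246 0.2187 0.0382] off mm [ 0.6 -0.3] tilt 0.017
b 272 [ 0.4103 -0.2204  0.0381] off mm [0.9 0.1] tilt 0.014
c 156 [ 0.6164 -0.2625  0.038 ] off mm [0.4 0.5] tilt 0.006
d 71 [0.5914 0.2573 0.0381] off mm [-0.6  0.8] tilt 0.107
vial [0.46707893 0.38105591 0.03200245] bott [ 0.51340907 -0.37480902  0.11041867]
```

View pics/t5.png

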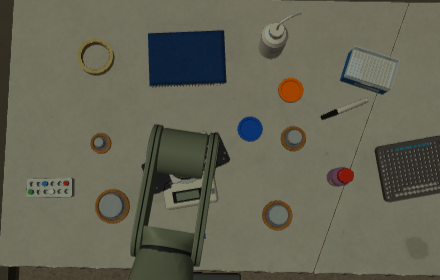

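All four weights sit in their seats (a (112,206), b (277,214), c (293,138), d (101,143)). d's tilt fit of 0.107 rad is noisy and may include edge pixels, so I'll re-check it with averaged frames.

Run:
```python
from h import *
for cn in("top","scene"):
    c=cam(cn); D=np.stack([vision.grab_frame(cn)[1] for _ in range(10)]); W=pts(cn,D.mean(0),c)
    for n,x,y,r in(("a",.4246,.2187,.026),("d",.5914,.257,.0095)):
        if cn=="scene": x,y=x-.001,y+.0015
        m=(np.hypot(W[...,0]-x,W[...,1]-y)<r)&(abs(W[...,2]-.038)<.006); P=W[m]
        q=np.linalg.lstsq(np.c_[P[:,:2]-P[:,:2].mean(0),np.ones(len(P))],P[:,2],rcond=None)[0]; print(cn,n,m.sum(),P.mean(0).round(4),q.round(3))
```

```text
top a 299 [0.4244 0.2187 0.0382] [-0.001  0.006  0.038]
top d 38 [0.5912 0.2571 0.0385] [-0.062  0.004  0.038]
scene a 318 [0.4231 0.2207 0.0377] [-0.002 -0.002  0.038]
scene d 32 [0.5902 0.2582 0.0374] [ 0.029 -0.006  0.037]
```

The two views give d opposite small slopes (-0.06 and +0.03 rad) and a height of 38 mm, so it is standing flat. Handing in.

```bash
python3 -c "
from h import *
print(arm.finish_job(), monitor.state()['time'])"
```

```text
the job is handed in; nothing more can be done
the job is handed in; nothing more can be done
```

All four check weights now stand in the seats made for their sizes, and I handed the job in at about 23 s of robot time. I took the stack down from the top (d, c, b, a), lowered each weight until it touched the pocket floor, then released it.

**Last checks, from the top camera:**
- **Position:** each weight's axis is within about 1 mm of its pocket centre.
- **Height:** all four tops are at z ≈ 38 mm, which is what a 32 mm weight on a 6 mm floor should give.
- **Bystanders:** single depth readings on the vial block and the bottle changed by about 2 mm or less in plan. The vial reading rose 8 mm in height, most likely a vial edge. Both looked unmoved in the picture.
- **Arm:** clear of everything, with contact force near zero.

**One check that disagreed:** the first tilt fit for the narrowest weight (d) read 0.107 rad, just over the 0.1 limit. Averaging ten frames from each of two cameras gave about 0.06 and 0.03 rad with opposite signs. I took that as depth noise on a small top face and judged it upright, but no view gave a clean tilt reading for it.

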